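Draw the dip stick out of the half-boarded bottle crate

TASK

Unpack the long yellow dip stick from the bottle crate. First lift off the blue packing saddle that straddles it and hang the saddle over the steel drying bar, let go, and leave it hanging there; then take the stick, tilt it end first out through the gap between the boards without forcing it against the crate, and finish while still holding it in the gripper, still and roughly level, over the crate with the whole stick at least a hand's breadth (8 cm) above the boards. Leave the other things on the bench where they are.

Things in the scene. Friction and masses are not known exactly. Their poses are not given: they have to be found in the camera images.
- crate: Fixed shallow wooden bottle crate on the bench, to the robot's left or right: outer 220 (x) x 520 (y) x 108 mm high, walls and floor 10 mm thick, so inner length 500 mm (y = -250 to +250) and inner floor at z = 10 mm. Origin: centre of its underside, at bench level; z up, its long way is its y axis.
- crate_gap (a point): Middle of the crate's opening, level with the boards' top. Boards 8 mm thick (z 100 to 108 mm) are nailed over both ends; open only from crate y = -100 to +100 mm and, between the side walls, x = -100 to +100 mm. Under the boards it is hollow to the end walls, except two dark battens across it at y = -130 and +130 mm, 14 mm wide, top at z = 45 mm.
- stick: Loose yellow dip stick with black marks and brass ends, square bar 14 x 14 x 310 mm, 55 to 105 g. Origin: centre of its underside; its length is its y axis. At the start it lies along the crate on the battens (underside at z = 45 mm), both ends hidden under the boards. It is longer than the gap, even corner to corner, so it comes out only tilted, end first.
- stick_end_a (a point): Centre of the stick's end face on its +y side (155 mm from the middle).
- stick_end_b (a point): Centre of the stick's end face on its -y side (155 mm from the middle).
- saddle: Loose blue stiff packing saddle, an upside-down U, 65 to 110 g: 52 mm wide (x), 80 long (y, the way its channel runs), 75 high; legs and top 9 mm thick, channel 34 wide, 66 deep, open below. Origin: midway between its feet; z up. It stands on the crate's floor in the gap, straddling the stick without touching it. Grip it from above across its width, near its top.
- bar: Fixed steel drying bar: a level round bar, diameter 12 mm, 200 mm long, on two posts at its ends, with the bar's axis 200 mm above the bench. Origin: on the bench under the bar's middle; the bar runs along its y axis. The saddle hung on it has its origin about 140 mm above the bench.
- bar_mid (a point): Middle of the bar, on its axis.
- tin: Bystander: small closed can, diameter 48, height 45 mm, standing on the crate's end boards about 190 to 220 mm from the crate's middle on its +y side. Origin: centre of underside.
- cup: Bystander: steel tasting cup, diameter 72, height 50 mm, on the bench about 90 mm beyond the drying bar (its +x side). Origin: centre of underside.
- jar: Bystander: terracotta-coloured jar, diameter 80, height 100 mm, at the back. Origin: centre of underside.
- mallet: Bystander: rubber mallet lying at the back, 210 mm long, 60 mm high. Origin: on the bench under its handle.
- bung_pot: Bystander: white pot with cork lid, diameter 70, height 70 mm, at the back. Origin: centre of underside.
Mind the look-alikes: they are no part of the job. Of the things like the saddle, leave any that is turquoise; of the rest the larger one is meant.

How it is judged:
On the way, in this order (a step that is already met when the one before it is completed fails the run):
1. the saddle hangs over the drying bar, astride it, let go (contact force between saddle and bar above 0.2 N and contact force between saddle and the arm below 0.05 N and contact force between saddle and the fingers below 0.05 N and height (world z) of saddle between 0.12 and 0.165 m and distance between saddle and bar_mid below 0.12 m and angle between saddle's own z axis and vertical below 0.35 rad), for 0.3 s.
2. the stick comes out tilted: one end above the boards while the other is still below them (((height (world z) of stick_end_a above 0.12 m and height (world z) of stick_end_b below 0.095 m) or (height (world z) of stick_end_b above 0.12 m and height (world z) of stick_end_a below 0.095 m))), for 0.05 s.
At the end, for the whole second after the job is handed in: Stick held in the gripper, still, both ends over 185 mm above the bench, within 23 deg of level, its middle within 200 mm (plan) of the crate's middle, clear of crate, bar, saddle, tin; saddle let go, astride the bar, origin 120-165 mm high, within 120 mm of bar middle, tilt under 20 deg (all of step 1 and contact force between stick and the fingers above 1 N and height (world z) of each of stick_end_a, stick_end_b above 0.185 m and angle between stick's own y axis and vertical between 1.17 and 1.97 rad and horizontal distance between stick and crate below 0.2 m and contact force between stick and crate below 0.05 N and contact force between stick and bar below 0.05 N and contact force between stick and saddle below 0.05 N and contact force between stick and tin below 0.05 N and linear speed of stick below 0.04 m/s); the arm keeps its last pose, push and grip.
It fails at once if the stick is forced against the crate (over 40 N) (contact force between stick and crate above 40 N).
It fails at once if a bystander is shifted by more than 30 mm or tipped (distance of any of tin, cup, jar, mallet, bung_pot from where it was at the start of the episode above 0.03 m or angle between any of tin, cup, jar, bung_pot's own z axis and vertical above 0.5 rad).
It also fails if it takes over 67 s, if anything falls off the work surface, if the arm or the gripper's body presses on something with over 40 N, if the wrist force passes 120 N, or if a joint passes its speed limit or range.

ROBOT

A 6-joint arm with a two-finger parallel gripper is mounted at the origin on the work surface. World frame = base frame: x ahead of the robot, y to its left, z up, the work surface at z = 0. Lengths are in m, angles in rad, forces in N, time in s.
With the tool pointing down it reaches from about 0.35 to 0.975 m from the base axis. Payload 4.9 kg.
Tool frame: the origin (TCP) lies on the front face of the gripper's body, between the roots of the fingers; the fingertips stand 73 mm ahead of it and the grasp point (between the pads) lies 54 mm ahead of it (arm.tcp_to_tips is the distance from the TCP to the fingertips, in m); z points along the fingers, y is the line along which they close (so a half turn about z gives the same grasp; the last joint's range is limited). The gripper opens to 85 mm and grips with 20 to 120 N. Pads are 22 mm wide; open, the fingers measure 114 mm over their backs; the gripper's body (76 mm by 85 mm) begins 54 mm behind the grasp point. The pads swing forward as they close: fully open they stand 13 mm farther back than shut.
Start: joints at [1.202, 0.053, 1.613, -0, 1.476, -0.119], TCP at [0.154, 0.606, 0.304] pointing down, gripper open.
Joint ranges: [-3.01, 3.01], [-1.01, 2.22], [0.06, 2.58], [-1.02, 4.17], [0.09, 2.62], [-3.14, 3.14]. Speed limits (rad/s): [2.57, 2.57, 3.14, 3.14, 3.14, 3.14].

INTERFACE

Orientations are given as a unit quaternion [w, x, y, z].
In Python, from rig import arm gives the robot as it stands.
- The arm moves only by the shell command python3 -m pendant 'ROWS' [FORCE]. ROWS is JSON, a list of rows, each an object with "translation": the shift along the tool's x, y, z in units of 40 mm (1.0 is 40 mm), a list of three; "roll": the turn about the tool's z in units of 5 degrees (1.0 is 5 degrees); "hand": the closure, from -1 (fully open) to 1 (shut). In form: [{"translation": [dx, dy, dz], "roll": roll, "hand": hand}, ...]. A call has 1 to 8 rows; each row shifts and turns the commanded pose from where the row before left it, along the tool's axes as they then stand; what a row does not reach is not made up. A row lasts 1/12 s, in which the tool goes at most 41.7 mm and 7.16 degrees, less where a joint would pass 70% of its speed; a pose out of reach is approached as far as the arm can. A call is refused whole if a number of a shift passes 1 or a number of a turn 1, either way. A call with a gripper value outside its range is refused whole. The fingers move at their own pace and stop on an object; FORCE is the grip in N (left out, the last holds). Time passes only in rows, so rows that do not move let the fingers close. It gives the time, the measured TCP pose, the force, the opening and the grip force at its end, in the units of the state.
- arm.get_state(): the state, without advancing time (a new reading comes with each control period).
- arm.snapshot(name): name is "side" or "top" or "wrist"; returns (picture, depth): 400x640x3 uint8, red, green, blue; 400x640 float32, m along the optical axis (not along the pixel's ray), 0 where there is no reading.
- arm.camera_model(name): a dict with "camera_matrix" (3x3 intrinsics, pixels), "rvec" (rotation vector, rad) and "tvec" (3), from world to camera coordinates, as OpenCV has them; the wrist camera has in their place "mount" (4x4, takes a point from camera to tool coordinates, whose origin is the TCP and whose axes are the flange's). Camera axes: x right, y down, z forward; pixel columns grow to the right and rows downward; lengths in m; the calibration is good to about 2 mm. A picture is of the moment at which its call begins: read the wrist's pose just before it. camera_model takes no time and is no camera call.
- arm.close_job(): hands the job in; it is judged then, once.
The state is a dict: "clock": time; "q": joint angles; "joint_vel": joint speeds; "tau": joint torques, N m; "tcp_pos": TCP position; "ee_rot": TCP orientation; "wrist_force": force on the tool from outside, world axes, zero at the start; "torque": the same for the moment, N m; "width": opening from 0.0 (shut) to 1.0 (fully open); "finger_force": force on a finger pad.
Only numpy, scipy, OpenCV 4.12 (cv2) and the standard library are available. Lean on these libraries where they do the work, as an engineer would, in place of code of your own. Each camera call takes 0.05 s, during which the arm holds its last target. There are 200 camera calls.

## Working session

There is one attempt and no reset: what is moved stays moved. The work goes in short steps, Python scripts to look and compute and a shell command to move; the robot and the scene stay as the last step left them, time stands still between calls to the robot, and variables do not carry over. Pictures are saved under pics/ and viewed, at most 13 in all, crops included, and the job is handed in when it is done.

```bash
mkdir -p pics
cat > h.py <<'E'
import numpy as np,cv2
from rig import arm
def snap(n):
    s=arm.get_state(); m=arm.camera_model(n); p,d=arm.snapshot(n)
    K=np.array(m["camera_matrix"])
    if "rvec" in m:
        R=cv2.Rodrigues(np.array(m["rvec"],float))[0]; t=np.array(m["tvec"],float).ravel()
        Rw,tw=R.T,-R.T@t
    else:
        from scipy.spatial.transform import Rotation as Ro
        q=np.array(s["ee_rot"]); T=np.eye(4); T[:3,:3]=Ro.from_quat(q[[1,2,3,0]]).as_matrix(); T[:3,3]=s["tcp_pos"]
        M=T@np.array(m["mount"]); Rw,tw=M[:3,:3],M[:3,3]
    v,u=np.mgrid[:d.shape[0],:d.shape[1]]
    c=np.stack([(u-K[0,2])/K[0,0]*d,(v-K[1,2])/K[1,1]*d,d],-1)
    P=c@Rw.T+tw; P[d==0]=np.nan
    return p,P
def save(p,f): cv2.imwrite("pics/"+f,cv2.cvtColor(p,cv2.COLOR_RGB2BGR))
E
python3 - <<'E'
from h import *
for n in("top","side"):
    p,P=snap(n); save(p,n+"1.png"); np.savez("/tmp/"+n,p=p,P=P)
print(arm.get_state())
E
```

```text
{'clock': 0.1, 'q': array([ 1.20200750e+00,  5.33584859e-02,  1.61417224e+00,  1.39548574e-05,
        1.47607277e+00, -1.19014503e-01]), 'joint_vel': array([ 6.87854155e-04, -3.42474186e-03, -4.52189233e-03,  3.42580743e-04,
        1.61317310e-03, -7.79849447e-05]), 'tau': array([ 1.57146414e-04, -3.94903386e+01, -3.71362674e+01, -1.70073631e-04,
        3.89346256e-03,  6.90460382e-06]), 'tcp_pos': array([0.15433463, 0.60518519, 0.30273462]), 'ee_rot': array([-2.49539526e-04,  1.24563374e-01,  9.92211144e-01, -9.73985807e-04]), 'wrist_force': array([ 0.00089682, -0.51355593, -0.69053868]), 'torque': array([-0.01697527,  0.03977104, -0.02877223]), 'finger_force': 0.0, 'width': 1.0044537668223008}
```

View pics/top1.png

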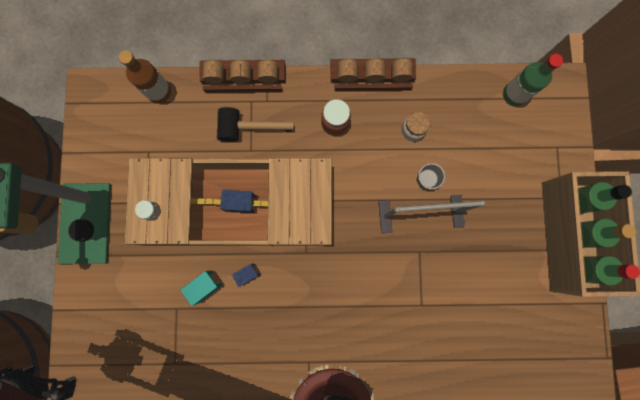

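View pics/side1.png

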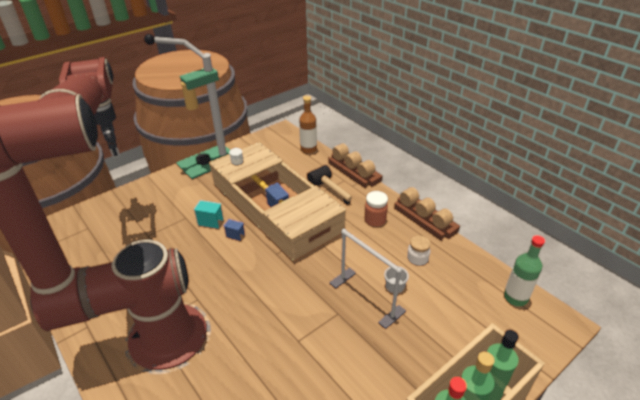

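The top view shows the crate (128–332, 160–245), with the blue saddle in its gap at (237,201) over the stick. The tin is at (145,210), the bar runs from (395,210) to (483,204), and the cup is at (431,177). The decoys are outside the crate: turquoise at (200,288) and small blue at (245,275). Next I'll measure.

Run:
```python
from h import *
z=np.load("/tmp/top.npz");p,P=z["p"].astype(int),z["P"]
def rep(n,m):
    X=P[m]; X=X[~np.isnan(X[:,0])]
    r=cv2.minAreaRect((X[:,:2]*1000).astype(np.float32))
    print(n,len(X),"med",np.median(X,0).round(4),"rect",np.round(r[0],1),np.round(r[1],1),round(r[2],1))
v,u=np.mgrid[:400,:640]
def box(a,b,c,d): return (u>=a)&(u<=c)&(v>=b)&(v<=d)
Z=P[...,2]
rep("crate boards",box(120,150,340,255)&(Z>.098)&(Z<.118))
r,g,b=p[...,0],p[...,1],p[...,2]
rep("saddle",box(190,165,270,240)&(Z>.075)&(Z<.098)&(b>r+8))
rep("stick",box(190,165,270,240)&(Z>.04)&(Z<.07)&(r>b+50)&(g>b+40))
rep("bar",box(375,190,490,225)&(Z>.19)&(Z<.22))
rep("tin",box(130,195,160,225)&(Z>.14)&(Z<.17))
rep("cup",box(415,160,450,195)&(Z>.03)&(Z<.07))
rep("smallblue",box(230,262,262,290)&(b>r+8)&(Z>.02))
s=P[box(190,165,270,240)&(r>b+50)&(g>b+40)];print(len(s),np.nanmedian(s,0))
for a in(395,420,440,460,480):
  m=box(a-2,190,a+2,225)&(Z>.17); print(a,np.nanmean(P[m],0).round(4),m.sum())
```

```text
crate boards 10915 med [0.5446 0.1938 0.1079] rect [543.3 260. ] [519.2 220.8] 89.1
saddle 589 med [0.5469 0.2437 0.0848] rect [546.5 244.9] [78.9 51.1] 86.4
stick 201 med [0.5457 0.3006 0.0587] rect [544.8 259.2] [187.  14.] 87.2
bar 469 med [ 0.5129 -0.2512  0.2049] rect [ 513.5 -252. ] [ 14.4 211.8] 3.4
tin 305 med [0.5193 0.4546 0.1525] rect [519.  456.1] [43.5 44.8] 54.4
cup 219 med [ 0.6178 -0.2858  0.0462] rect [ 611.4 -274.7] [68.3 70.4] 43.0
smallblue 302 med [0.354  0.2238 0.0543] rect [353.9 224.9] [36.2 55.2] 29.6
352 [0.54669781 0.19478278 0.06004887]
395 [ 0.506  -0.1494  0.1991] 28
420 [ 0.51   -0.2071  0.2038] 26
440 [ 0.5133 -0.2538  0.2045] 25
460 [ 0.5154 -0.3011  0.2042] 26
480 [ 0.5188 -0.3488  0.2025] 32
```

```bash
R='{"translation":[0,0,0],"roll":1,"hand":-1}'; python3 -m pendant '[{"translation":[0,0,0],"roll":1,"hand":-1},{"translation":[0,0,0],"roll":1,"hand":-1},{"translation":[0,0,0],"roll":1,"hand":-1},{"translation":[0,0,0],"roll":1,"hand":-1},{"translation":[0,0,0],"roll":1,"hand":-1},{"translation":[0,0,0],"roll":1,"hand":-1},{"translation":[0,0,0],"roll":1,"hand":-1},{"translation":[0,0,0],"roll":1,"hand":-1}]' 40
python3 -m pendant '[{"translation":[0,0,0],"roll":1,"hand":-1},{"translation":[0,0,0],"roll":1,"hand":-1},{"translation":[0,0,0],"roll":1,"hand":-1},{"translation":[0,0,0],"roll":1,"hand":-1},{"translation":[0,0,0],"roll":1,"hand":-1},{"translation":[0,0,0],"roll":1,"hand":-1},{"translation":[0,0,0],"roll":1,"hand":-1},{"translation":[0,0,0],"roll":0.86,"hand":-1}]'
cat >> h.py <<'E'
def go(x,y,z,deg=None):
    "units from the present pose to the target; deg = world angle of tool y"
    from scipy.spatial.transform import Rotation as Ro
    s=arm.get_state(); R=Ro.from_quat(np.array(s["ee_rot"])[[1,2,3,0]]).as_matrix()
    a=np.degrees(np.arctan2(R[1,1],R[0,1]))
    print("tcp",s["tcp_pos"].round(4),"yang",a.round(2),"tilt",R[2].round(3),"units",(R.T@(np.array([x,y,z])-s["tcp_pos"])/.04).round(2),"roll",None if deg is None else round((a-deg)/5,2),"w",round(s["width"],3),"ff",s["finger_force"],"F",s["wrist_force"].round(1),"t",s["clock"])
E
python3 -c "
from h import *
go(.5465,.245,.30,-3.6)"
```

```text
clock: 0.77
tcp_pos: [0.1544, 0.6053, 0.3031]
ee_rot: [0.0, 0.458, 0.889, -0.001]
wrist_force: [-0.5, 0.1, -0.4]
width: 0.999
finger_force: 0.0
clock: 1.43
tcp_pos: [0.1544, 0.6053, 0.3032]
ee_rot: [0.0, 0.73, 0.683, -0.001]
wrist_force: [0.4, 0.0, -0.5]
width: 1.0
finger_force: 0.0
tcp [0.1544 0.6053 0.3032] yang -3.85 tilt [-0.001 -0.    -1.   ] units [-8.33 10.39  0.09] roll -0.05 w 1.0 ff 0.0 F [ 0.4  0.  -0.5] t 1.4333
```

```bash
python3 -m pendant '[{"translation":[-0.52,0.65,0],"roll":0,"hand":-1},{"translation":[-0.52,0.65,0],"roll":0,"hand":-1},{"translation":[-0.52,0.65,0],"roll":0,"hand":-1},{"translation":[-0.52,0.65,0],"roll":0,"hand":-1},{"translation":[-0.52,0.65,0],"roll":0,"hand":-1},{"translation":[-0.52,0.65,0],"roll":0,"hand":-1},{"translation":[-0.52,0.65,0],"roll":0,"hand":-1},{"translation":[-0.52,0.65,0],"roll":0,"hand":-1}]'
python3 -m pendant '[{"translation":[-0.52,0.65,0],"roll":0,"hand":-1},{"translation":[-0.52,0.65,0],"roll":0,"hand":-1},{"translation":[-0.52,0.65,0],"roll":0,"hand":-1},{"translation":[-0.52,0.65,0],"roll":0,"hand":-1},{"translation":[-0.52,0.65,0],"roll":0,"hand":-1},{"translation":[-0.52,0.65,0],"roll":0,"hand":-1},{"translation":[-0.52,0.65,0],"roll":0,"hand":-1},{"translation":[-0.52,0.65,0],"roll":0,"hand":-1}]' | tail -0
python3 -m pendant '[{"translation":[0,0,0],"roll":0,"hand":-1},{"translation":[0,0,0],"roll":0,"hand":-1}]'
python3 - <<'E'
from h import *
go(.5465,.245,.11,-3.6)
p,P=snap("wrist"); save(p,"w1.png")
r,g,b=[p[...,i].astype(int) for i in range(3)];Z=P[...,2]
for n,m in(("saddle",(Z>.075)&(Z<.098)&(b>r+8)),("stick",(Z>.05)&(Z<.07)&(r>b+50)&(g>b+40)),("boards",(Z>.1)&(Z<.115))):
    X=P[m]
    if len(X): print(n,len(X),np.median(X,0).round(4),[np.round(q,1) for q in cv2.minAreaRect((X[:,:2]*1000).astype(np.float32))])
E
```

```text
clock: 2.1
tcp_pos: [0.3524, 0.425, 0.3034]
ee_rot: [0.0, 0.729, 0.685, -0.0]
wrist_force: [-0.1, 0.5, -0.2]
width: 1.002
finger_force: 0.0
clock: 2.93
tcp_pos: [0.5494, 0.246, 0.3031]
ee_rot: [-0.0, 0.73, 0.683, -0.001]
wrist_force: [0.6, 0.6, 0.3]
width: 0.995
finger_force: 0.0
tcp [0.5494 0.246  0.3031] yang -3.78 tilt [-0.    -0.002 -1.   ] units [-0.03 -0.06  4.83] roll -0.04 w 0.995 ff 0.0 F [0.6 0.6 0.3] t 2.9333
saddle 5568 [0.5423 0.2587 0.0842] [array([432.3, 291.3]), array([ 88.5, 321.8]), np.float64(68.4)]
stick 2166 [0.5488 0.2953 0.0586] [array([675.8, 189.5]), array([274.1, 670.9]), np.float64(51.2)]
boards 34867 [0.5413 0.1572 0.1075] [array([593.5, 190.7]), array([413.6, 319.1]), np.float64(89.2)]Exception ignored on flushing sys.stdout:
BrokenPipeError: [Errno 32] Broken pipe
```

View pics/w1.png

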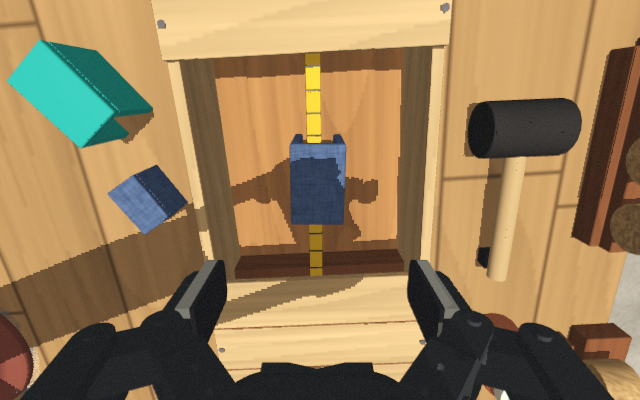

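The wrist view shows the saddle top at (290–345, 143–223) with the stick running through it at column ~315. The opening is clear, so I'll refine both with this view.

Run:
```python
from h import *
p,P=snap("wrist")
r,g,b=[p[...,i].astype(int) for i in range(3)];Z=P[...,2]
v,u=np.mgrid[:400,:640]
for n,m in(("saddle",(Z>.078)&(Z<.092)&(b>r+8)&(u>280)&(u<355)&(v>125)&(v<235)),("stick",(Z>.052)&(Z<.066)&(r>b+50)&(g>b+40)&(u>290)&(u<340)&(v>45)&(v<290))):
    X=P[m]; print(n,len(X),np.median(X,0).round(4),[np.round(q,1) for q in cv2.minAreaRect((X[:,:2]*1000).astype(np.float32))])
go(.547,.245,.11,-3.6)
```

```text
saddle 4358 [0.5494 0.2479 0.0846] [array([549.3, 244.8]), array([78.9, 51.5]), np.float64(85.9)]
stick 1890 [0.5477 0.3048 0.0586] [array([546.1, 246. ]), array([230.9,  14.3]), np.float64(87.0)]
tcp [0.5481 0.2475 0.3034] yang -3.6 tilt [ 0.    -0.001 -1.   ] units [-0.07 -0.02  4.83] roll -0.0 w 0.999 ff 0.0 F [-0.4  0.1 -0.2] t 3.0333
```

```bash
python3 -m pendant '[{"translation":[-0.06,0,0.8],"roll":0,"hand":-1},{"translation":[0,0,0.8],"roll":0,"hand":-1},{"translation":[0,0,0.8],"roll":0,"hand":-1},{"translation":[0,0,0.8],"roll":0,"hand":-1},{"translation":[0,0,0.8],"roll":0,"hand":-1},{"translation":[0,0,0.5],"roll":0,"hand":-1},{"translation":[0,0,0.33],"roll":0,"hand":-1},{"translation":[0,0,0],"roll":0,"hand":-1}]' 40
python3 -m pendant '[{"translation":[0,0,0],"roll":0,"hand":1},{"translation":[0,0,0],"roll":0,"hand":1},{"translation":[0,0,0],"roll":0,"hand":1},{"translation":[0,0,0],"roll":0,"hand":1},{"translation":[0,0,0],"roll":0,"hand":1},{"translation":[0,0,0],"roll":0,"hand":1},{"translation":[0,0,0],"roll":0,"hand":1},{"translation":[0,0,0],"roll":0,"hand":1}]' 40
python3 -c "
from h import *
go(.548,.245,.36)"
```

```text
clock: 3.7
tcp_pos: [0.5457, 0.2452, 0.1071]
ee_rot: [-0.002, 0.728, 0.685, -0.003]
wrist_force: [-1.0, 0.5, -0.2]
width: 1.0
finger_force: 0.0
clock: 4.37
tcp_pos: [0.5501, 0.2454, 0.1134]
ee_rot: [0.001, 0.729, 0.684, 0.002]
wrist_force: [0.4, 0.9, 7.5]
width: 0.604
finger_force: 42.6
tcp [0.5501 0.2454 0.1134] yang -3.62 tilt [ 0.002  0.004 -1.   ] units [-0.   -0.03 -6.17] roll None w 0.604 ff 42.60755002498627 F [0.4 0.9 7.5] t 4.3667
```

```bash
python3 -m pendant '[{"translation":[0,0,-0.5],"roll":0,"hand":1},{"translation":[0,0,-0.8],"roll":0,"hand":1},{"translation":[0,0,-0.8],"roll":0,"hand":1},{"translation":[0,0,-0.8],"roll":0,"hand":1},{"translation":[0,0,-0.8],"roll":0,"hand":1},{"translation":[0,0,-0.8],"roll":0,"hand":1},{"translation":[0,0,-0.8],"roll":0,"hand":1},{"translation":[0,0,-0.7],"roll":0,"hand":1}]'
python3 -c "
from h import *
go(.5135,-.252,.36,3.6)"
```

```text
clock: 5.03
tcp_pos: [0.5484, 0.2447, 0.3533]
ee_rot: [0.0, 0.729, 0.684, 0.001]
wrist_force: [0.1, 0.1, -0.4]
width: 0.599
finger_force: 42.0
tcp [0.5484 0.2447 0.3533] yang -3.62 tilt [ 0.001  0.002 -1.   ] units [-12.45  -0.09  -0.17] roll -1.44 w 0.599 ff 42.04472824931145 F [ 0.1  0.1 -0.4] t 5.0333
```

```bash
python3 -m pendant '[{"translation":[0,0,-0.17],"roll":-0.72,"hand":1},{"translation":[0,0,0],"roll":-0.72,"hand":1},{"translation":[0,0,0],"roll":0,"hand":1}]' >/dev/null
python3 -c "
from h import *
go(.5135,-.252,.36,3.6)"
```

```text
tcp [0.5487 0.2448 0.3591] yang 3.64 tilt [ 0.001  0.002 -1.   ] units [-12.34  -1.67  -0.03] roll 0.01 w 0.606 ff 42.13673785328865 F [-0.4 -1.  -1.5] t 5.2833
```

```bash
python3 -m pendant '[{"translation":[-0.4,-0.05,0],"roll":0,"hand":1},{"translation":[-0.8,-0.11,0],"roll":0,"hand":1},{"translation":[-0.8,-0.11,0],"roll":0,"hand":1},{"translation":[-0.8,-0.11,0],"roll":0,"hand":1},{"translation":[-0.8,-0.11,0],"roll":0,"hand":1},{"translation":[-0.8,-0.11,0],"roll":0,"hand":1},{"translation":[-0.8,-0.11,0],"roll":0,"hand":1},{"translation":[-0.8,-0.11,0],"roll":0,"hand":1}]' >/dev/null
python3 -m pendant '[{"translation":[-0.8,-0.11,0],"roll":0,"hand":1},{"translation":[-0.8,-0.11,0],"roll":0,"hand":1},{"translation":[-0.8,-0.11,0],"roll":0,"hand":1},{"translation":[-0.8,-0.11,0],"roll":0,"hand":1},{"translation":[-0.8,-0.11,0],"roll":0,"hand":1},{"translation":[-0.8,-0.11,0],"roll":0,"hand":1},{"translation":[-0.8,-0.11,0],"roll":0,"hand":1},{"translation":[-0.74,-0.08,0],"roll":0,"hand":1}]' >/dev/null
python3 -m pendant '[{"translation":[0,0,0],"roll":0,"hand":1},{"translation":[0,0,0],"roll":0,"hand":1}]' >/dev/null
python3 - <<'E'
from h import *
go(.5135,-.252,.25,3.6)
p,P=snap("top"); save(p[140:260,340:520].repeat(4,0).repeat(4,1),"t2.png")
r,g,b=[p[...,i].astype(int) for i in range(3)];Z=P[...,2]
v,u=np.mgrid[:400,:640]
m=(Z>.19)&(Z<.22)&(u>375)&(u<490)&(v>190)&(v<230)
for a in(392,400,410,470,480):
  k=m&(abs(u-a)<4);print(a,np.nanmean(P[k],0).round(4))
p,P=snap("side");save(p,"s2.png")
E
```

```text
tcp [ 0.5121 -0.2531  0.3563] yang 3.36 tilt [ 0.002 -0.002 -1.   ] units [0.02 0.04 2.66] roll -0.05 w 0.604 ff 42.10503727197647 F [-0.2  1.2 -1.2] t 6.7833
392 [ 0.5064 -0.1473  0.2046]
400 [ 0.507  -0.1596  0.2049]
410 [ 0.5091 -0.1831  0.2045]
470 [nan nan nan]
480 [nan nan nan]<stdin>:8: RuntimeWarning: Mean of empty slice
```

View pics/s2.png

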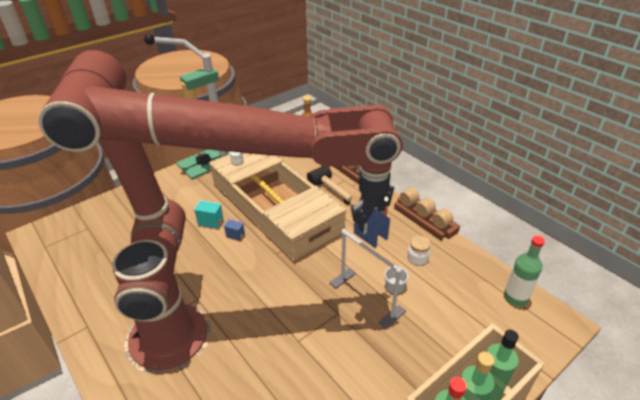

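The saddle is held at (375,225), right above the bar at (370,250). Now I'll lower it.

```bash
python3 -m pendant '[{"translation":[0.02,0.04,0.5],"roll":-0.05,"hand":1},{"translation":[0,0,0.5],"roll":0,"hand":1},{"translation":[0,0,0.5],"roll":0,"hand":1},{"translation":[0,0,0.5],"roll":0,"hand":1},{"translation":[0,0,0.4],"roll":0,"hand":1},{"translation":[0,0,0.3],"roll":0,"hand":1},{"translation":[0,0,0],"roll":0,"hand":1},{"translation":[0,0,0],"roll":0,"hand":1}]'
python3 -c "
from h import *
go(.5135,-.252,.244,3.6)"
```

```text
clock: 7.55
tcp_pos: [0.5143, -0.2502, 0.2491]
ee_rot: [-0.001, 0.683, 0.731, -0.0]
wrist_force: [-0.4, 0.2, -1.1]
width: 0.605
finger_force: 42.1
tcp [ 0.5143 -0.2502  0.2491] yang 3.89 tilt [ 0.001 -0.001 -1.   ] units [-0.04 -0.02  0.13] roll 0.06 w 0.605 ff 42.072991132736206 F [-0.4  0.2 -1.1] t 7.55
```

```bash
python3 -m pendant '[{"translation":[0,0,0.1],"roll":0,"hand":1},{"translation":[0,0,0],"roll":0,"hand":1},{"translation":[0,0,0],"roll":0,"hand":0.2},{"translation":[0,0,0],"roll":0,"hand":0},{"translation":[0,0,0],"roll":0,"hand":-0.4},{"translation":[0,0,0],"roll":0,"hand":-0.7},{"translation":[0,0,0],"roll":0,"hand":-0.7},{"translation":[0,0,0],"roll":0,"hand":-0.7}]'
python3 -m pendant '[{"translation":[0,0,-0.4],"roll":0,"hand":-0.7},{"translation":[0,0,-0.8],"roll":0,"hand":-0.7},{"translation":[0,0,-0.8],"roll":0,"hand":-0.7},{"translation":[0,0,-0.8],"roll":0,"hand":-0.7},{"translation":[0,0,-0.8],"roll":0,"hand":-0.7},{"translation":[0,0,0],"roll":0,"hand":-0.7},{"translation":[0,0,0],"roll":0,"hand":-0.7}]'
python3 - <<'E'
from h import *
p,P=snap("wrist"); save(p,"w3.png")
r,g,b=[p[...,i].astype(int) for i in range(3)];Z=P[...,2]
m=(Z>.18)&(Z<.23)&(b>r+8); X=P[m]; print(len(X),np.median(X,0).round(4),[np.round(q,1) for q in cv2.minAreaRect((X[:,:2]*1000).astype(np.float32))])
go(.5484,.245,.30,-2.8)
E
```

```text
clock: 8.22
tcp_pos: [0.5144, -0.2512, 0.2458]
ee_rot: [0.0, 0.683, 0.73, 0.0]
wrist_force: [-0.3, 0.1, -1.4]
width: 0.852
finger_force: 0.0
clock: 8.8
tcp_pos: [0.515, -0.2515, 0.393]
ee_rot: [0.003, 0.683, 0.73, 0.0]
wrist_force: [-0.1, 0.2, -1.0]
width: 0.845
finger_force: 0.0
5785 [ 0.5146 -0.2477  0.2145] [array([ 514.7, -252.4]), array([51.5, 79.6]), np.float64(3.4)]
tcp [ 0.5144 -0.2512  0.3903] yang 3.84 tilt [-0.001  0.001 -1.   ] units [12.32  1.67  2.25] roll 1.33 w 0.849 ff 0.0 F [-0.2 -0.3 -1.2] t 8.85
```

View pics/w3.png

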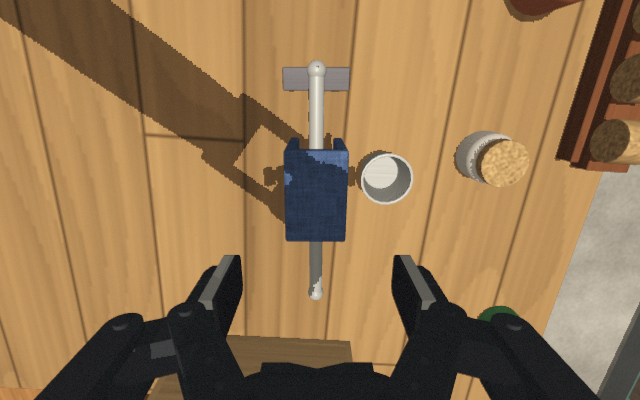

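The saddle hangs level on the bar at (285–348, 150–240), top at z 0.214, and the cup hasn't moved. On to the stick.

```bash
python3 -m pendant '[{"translation":[0,0,0],"roll":0.67,"hand":-1},{"translation":[0,0,0],"roll":0.67,"hand":-1},{"translation":[0,0,0],"roll":0,"hand":-1}]' >/dev/null
python3 -c "
from h import *
go(.543,.21,.30,-2.9)"
```

```text
tcp [ 0.5138 -0.2508  0.3869] yang -2.92 tilt [ 0.002 -0.003 -1.   ] units [11.54  0.15  2.2 ] roll -0.0 w 1.003 ff 0.0 F [ 1.2 -0.1 -0. ] t 9.1
```

```bash
python3 -m pendant '[{"translation":[0.5,0.01,0],"roll":0,"hand":-1},{"translation":[0.8,0.01,0],"roll":0,"hand":-1},{"translation":[0.8,0.01,0],"roll":0,"hand":-1},{"translation":[0.8,0.01,0.1],"roll":0,"hand":-1},{"translation":[0.8,0.01,0.1],"roll":0,"hand":-1},{"translation":[0.8,0.01,0.2],"roll":0,"hand":-1},{"translation":[0.8,0.01,0.2],"roll":0,"hand":-1},{"translation":[0.8,0.01,0.2],"roll":0,"hand":-1}]' >/dev/null
python3 -m pendant '[{"translation":[0.8,0.01,0.2],"roll":0,"hand":-1},{"translation":[0.8,0.01,0.2],"roll":0,"hand":-1},{"translation":[0.8,0.01,0.2],"roll":0,"hand":-1},{"translation":[0.8,0.01,0.2],"roll":0,"hand":-1},{"translation":[0.8,0.01,0.2],"roll":0,"hand":-1},{"translation":[0.8,0.01,0.2],"roll":0,"hand":-1},{"translation":[0.64,0.01,0.2],"roll":0,"hand":-1},{"translation":[0,0,0],"roll":0,"hand":-1}]' >/dev/null
python3 -m pendant '[{"translation":[0,0,0],"roll":0,"hand":-1},{"translation":[0,0,0],"roll":0,"hand":-1}]' >/dev/null
python3 - <<'E'
from h import *
p,P=snap("wrist"); save(p,"w4.png")
r,g,b=[p[...,i].astype(int) for i in range(3)];Z=P[...,2]
v,u=np.mgrid[:400,:640]
m=(Z>.052)&(Z<.066)&(r>b+50)&(g>b+40)&(u>280)&(u<350)
X=P[m]; print(len(X),np.median(X,0).round(4),[np.round(q,1) for q in cv2.minAreaRect((X[:,:2]*1000).astype(np.float32))])
m=(Z>.1)&(Z<.115); 
for lo,hi in((.1,.26),(.26,.5)):
  k=m&(P[...,1]>lo)&(P[...,1]<hi)&(abs(P[...,0]-.543)<.08); print("board edge y",np.nanpercentile(P[k][:,1],[1,99]))
go(.5428,.21,.108,-2.9)
E
```

```text
3332 [0.5473 0.2726 0.0586] [array([546.9, 251.4]), array([229.9,  13.7]), np.float64(86.9)]
board edge y [0.10072142 0.15820971]
board edge y [0.35771963 0.35885018]
tcp [0.5433 0.2088 0.3011] yang -2.87 tilt [-0.001 -0.001 -1.   ] units [ 0.03 -0.01  4.83] roll 0.01 w 0.996 ff 0.0 F [ 0.4 -0.5  0.5] t 10.65
```

View pics/w4.png

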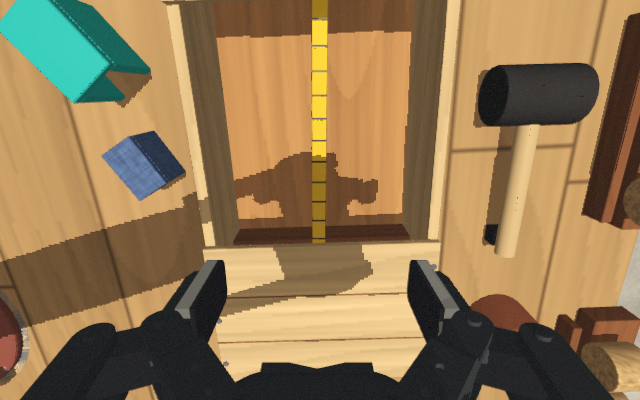

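The stick runs clearly at column ~318 and the gap spans y 0.158–0.358. I'll descend and grip gently.

```bash
python3 -m pendant '[{"translation":[0.03,0,0.8],"roll":0,"hand":-1},{"translation":[0,0,0.8],"roll":0,"hand":-1},{"translation":[0,0,0.8],"roll":0,"hand":-1},{"translation":[0,0,0.8],"roll":0,"hand":-1},{"translation":[0,0,0.8],"roll":0,"hand":-1},{"translation":[0,0,0.5],"roll":0,"hand":-1},{"translation":[0,0,0.31],"roll":0,"hand":-1},{"translation":[0,0,0],"roll":0,"hand":-1}]' 25
python3 -m pendant '[{"translation":[0,0,0],"roll":0,"hand":1},{"translation":[0,0,0],"roll":0,"hand":1},{"translation":[0,0,0],"roll":0,"hand":1},{"translation":[0,0,0],"roll":0,"hand":1},{"translation":[0,0,0],"roll":0,"hand":1},{"translation":[0,0,0],"roll":0,"hand":1},{"translation":[0,0,0],"roll":0,"hand":1},{"translation":[0,0,0],"roll":0,"hand":1}]' 25
python3 -m pendant '[{"translation":[0,0,0],"roll":0,"hand":1},{"translation":[0,0,0],"roll":0,"hand":1},{"translation":[0,0,0],"roll":0,"hand":1},{"translation":[0,0,0],"roll":0,"hand":1}]' >/dev/null
python3 -c "
from h import *
go(.543,.289,.112)"
```

```text
clock: 11.32
tcp_pos: [0.5419, 0.2093, 0.1061]
ee_rot: [-0.001, 0.725, 0.689, -0.002]
wrist_force: [0.7, 0.2, 0.0]
width: 0.998
finger_force: 0.0
clock: 11.98
tcp_pos: [0.544, 0.211, 0.1101]
ee_rot: [0.0, 0.724, 0.689, 0.001]
wrist_force: [-1.2, 0.4, 5.3]
width: 0.16
finger_force: 26.4
tcp [0.544  0.2111 0.1101] yang -2.86 tilt [ 0.     0.001 -1.   ] units [ 1.94 -0.12 -0.05] roll None w 0.154 ff 26.47555321455002 F [-1.8  0.2  5.8] t 12.3167
```

```bash
python3 -m pendant '[{"translation":[0,0,-0.1],"roll":0,"hand":1},{"translation":[0.2,0,0],"roll":0,"hand":1},{"translation":[0.3,0,0],"roll":0,"hand":1},{"translation":[0.3,0,0],"roll":0,"hand":1},{"translation":[0.3,0,0],"roll":0,"hand":1},{"translation":[0.3,0,0],"roll":0,"hand":1},{"translation":[0.3,0,0],"roll":0,"hand":1},{"translation":[0,0,0],"roll":0,"hand":1}]'
python3 - <<'E'
from h import *
go(.543,.3,.112)
p,P=snap("wrist"); save(p,"w5.png")
p,P=snap("side"); save(p[120:270,180:380].repeat(4,0).repeat(4,1),"s5.png")
E
```

```text
clock: 12.98
tcp_pos: [0.5467, 0.2813, 0.1131]
ee_rot: [-0.0, 0.724, 0.69, 0.0]
wrist_force: [-0.5, 0.3, 0.0]
width: 0.159
finger_force: 25.7
tcp [0.5467 0.2813 0.1131] yang -2.72 tilt [ 0.001  0.    -1.   ] units [ 0.46 -0.12  0.03] roll None w 0.159 ff 25.675489604473114 F [-0.5  0.3  0. ] t 12.9833
```

View pics/w5.png

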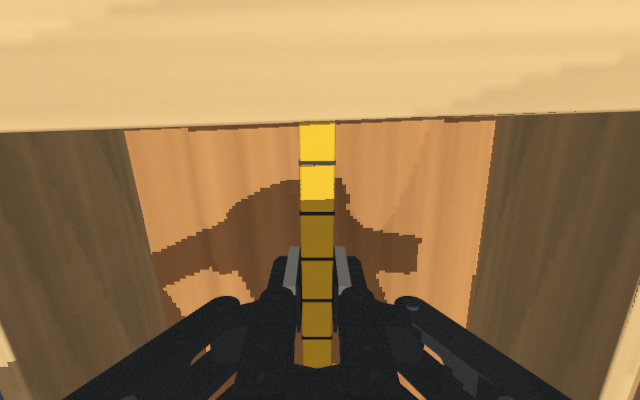

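The stick slid 70 mm with almost no force, and it is still in the pads at column ~317. I'll drag a little more and locate end b with the side and top cameras.

```bash
python3 -m pendant '[{"translation":[0.2,0,0],"roll":0,"hand":1},{"translation":[0.15,0,0],"roll":0,"hand":1},{"translation":[0,0,0],"roll":0,"hand":1}]'
python3 - <<'E'
from h import *
go(.543,.3,.112)
for n in("top","side"):
    p,P=snap(n); r,g,b=[p[...,i].astype(int) for i in range(3)]
    m=(P[...,2]>.05)&(P[...,2]<.075)&(abs(P[...,0]-.545)<.03)&(P[...,1]>.15)&(P[...,1]<.37)&(r>b+50)&(g>b+35)
    X=P[m]; print(n,len(X),X.min(0).round(3) if len(X) else 0,X.max(0).round(3) if len(X) else 0)
    m=m&(r*0.75<g); X=P[m]; print(n,len(X),np.percentile(X[:,1],[0,2,50,98,100]).round(3) if len(X) else 0)
    if n=="side":save(p[120:270,200:360].repeat(4,0).repeat(4,1),"s6.png")
E
```

```text
clock: 13.33
tcp_pos: [0.5476, 0.2935, 0.1132]
ee_rot: [-0.0, 0.724, 0.689, 0.0]
wrist_force: [-0.7, 0.0, 0.5]
width: 0.156
finger_force: 25.7
tcp [0.5476 0.2935 0.1132] yang -2.85 tilt [ 0.001  0.    -1.   ] units [ 0.16 -0.12  0.03] roll None w 0.156 ff 25.67134827375412 F [-0.7  0.   0.5] t 13.3333
top 96 [0.534 0.197 0.057] [0.548 0.263 0.067]
top 21 [0.197 0.197 0.2   0.211 0.211]
side 97 [0.534 0.2   0.051] [0.557 0.361 0.067]
side 61 [0.2   0.204 0.262 0.361 0.361]
```

View pics/s6.png

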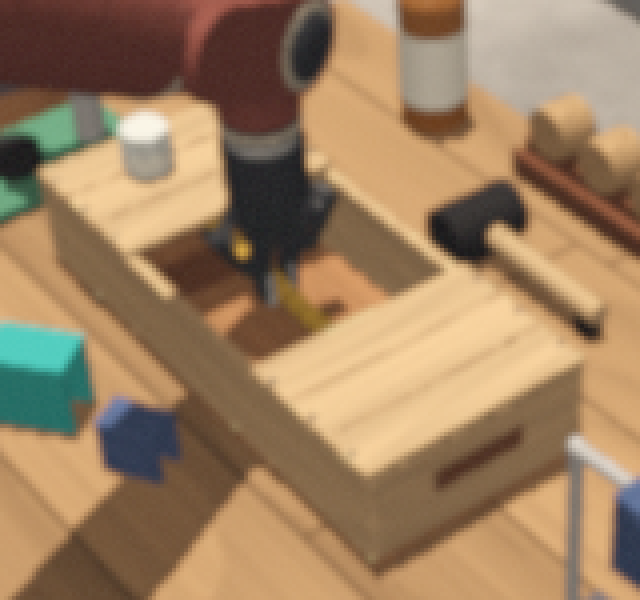

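End b is visible at y≈0.19–0.20, inside the gap by more than 30 mm. The stick is clear of the −y boards, so I'll lift and let it pivot under the +y board edge.

```bash
python3 -m pendant '[{"translation":[0,0,-0.2],"roll":0,"hand":1},{"translation":[-0.05,0,-0.25],"roll":0,"hand":1},{"translation":[-0.05,0,-0.25],"roll":0,"hand":1},{"translation":[-0.05,0,-0.2],"roll":0,"hand":1},{"translation":[-0.05,0,-0.2],"roll":0,"hand":1},{"translation":[0,0,0],"roll":0,"hand":1}]' 
python3 -m pendant '[{"translation":[-0.05,0,-0.2],"roll":0,"hand":1},{"translation":[-0.05,0,-0.2],"roll":0,"hand":1},{"translation":[0,0,0],"roll":0,"hand":1}]' 
python3 -m pendant '[{"translation":[0,0,-0.2],"roll":0,"hand":1},{"translation":[0,0,-0.2],"roll":0,"hand":1},{"translation":[0,0,0],"roll":0,"hand":1}]'
python3 - <<'E'
from h import *
go(.543,.28,.186)
p,P=snap("top"); r,g,b=[p[...,i].astype(int) for i in range(3)]
m=(P[...,2]>.05)&(P[...,2]<.25)&(abs(P[...,0]-.545)<.03)&(P[...,1]>.1)&(P[...,1]<.37)&(r>b+50)&(r*0.75<g)
for X in P[m][::8]: print(X.round(3))
p,P=snap("wrist"); save(p,"w7.png")
p,P=snap("side");save(p[80:230,200:360].repeat(4,0).repeat(4,1),"s7.png")
E
```

```text
clock: 13.93
tcp_pos: [0.5478, 0.2845, 0.1595]
ee_rot: [0.001, 0.725, 0.689, 0.001]
wrist_force: [1.0, -0.5, -0.8]
width: 0.16
finger_force: 25.5
clock: 14.18
tcp_pos: [0.5472, 0.2804, 0.1746]
ee_rot: [0.0, 0.724, 0.689, 0.0]
wrist_force: [-1.1, -2.0, -1.9]
width: 0.16
finger_force: 25.1
clock: 14.43
tcp_pos: [0.5475, 0.2809, 0.1911]
ee_rot: [0.001, 0.724, 0.689, 0.001]
wrist_force: [-0.9, -2.0, -2.5]
width: 0.155
finger_force: 25.1
tcp [0.5475 0.2809 0.1911] yang -2.85 tilt [ 0.     0.002 -1.   ] units [-0.03 -0.11  0.13] roll None w 0.155 ff 25.13026535511017 F [-0.9 -2.  -2.5] t 14.4333
[0.574 0.156 0.111]
[0.574 0.135 0.109]
[0.574 0.113 0.108]
[0.572 0.146 0.107]
[0.571 0.125 0.11 ]
[0.571 0.102 0.108]
[0.569 0.138 0.111]
[0.569 0.118 0.108]
[0.567 0.151 0.108]
[0.566 0.13  0.11 ]
[0.566 0.11  0.108]
[0.564 0.143 0.109]
[0.564 0.123 0.108]
[0.562 0.156 0.106]
[0.561 0.136 0.107]
[0.561 0.115 0.107]
[0.559 0.151 0.11 ]
[0.559 0.13  0.107]
[0.558 0.11  0.112]
[0.556 0.146 0.109]
[0.557 0.126 0.103]
[0.556 0.103 0.103]
[0.554 0.141 0.106]
[0.553 0.12  0.108]
[0.543 0.206 0.177]
[0.
[... 176 characters left out ...]

[0.544 0.12  0.105]
[0.541 0.153 0.107]
[0.541 0.133 0.108]
[0.541 0.113 0.107]
[0.538 0.146 0.108]
[0.538 0.125 0.109]
[0.538 0.102 0.108]
[0.536 0.138 0.106]
[0.535 0.118 0.109]
[0.533 0.153 0.11 ]
[0.533 0.133 0.111]
[0.533 0.113 0.108]
[0.531 0.156 0.105]
[0.53  0.135 0.111]
[0.53  0.115 0.112]
[0.531 0.363 0.103]
[0.529 0.141 0.103]
[0.528 0.12  0.108]
[0.528 0.367 0.106]
[0.525 0.146 0.109]
[0.525 0.125 0.109]
[0.525 0.102 0.11 ]
[0.523 0.153 0.108]
[0.523 0.133 0.109]
[0.523 0.113 0.108]
[0.523 0.361 0.108]
[0.52  0.14  0.113]
[0.52  0.12  0.106]
[0.521 0.37  0.105]
[0.518 0.148 0.108]
[0.518 0.128 0.105]
[0.518 0.108 0.106]
[0.515 0.156 0.108]
[0.515 0.133 0.109]
[0.515 0.361 0.11 ]
```

View pics/s7.png

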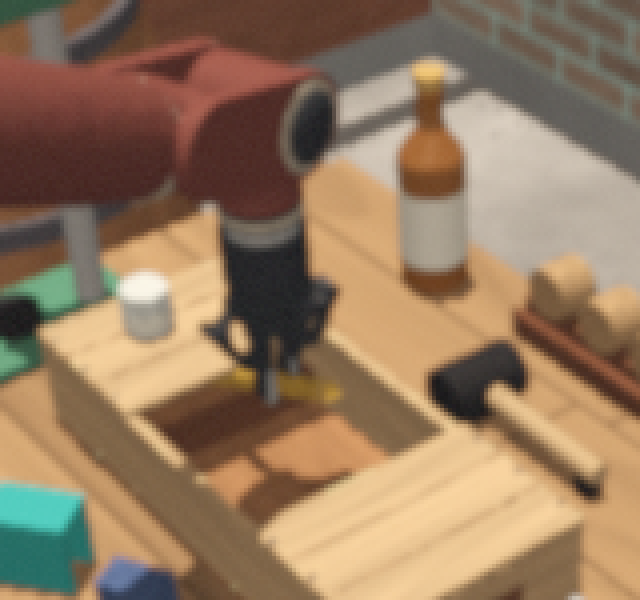

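The stick is tilted about 28° about the grip, with end b up and end a under the +y boards. Forces are only about 3 N. Now I'll draw it out along its own axis.

```bash
python3 -m pendant '[{"translation":[-0.4,0,-0.18],"roll":0,"hand":1},{"translation":[-0.4,0,-0.2],"roll":0,"hand":1},{"translation":[-0.4,0,-0.2],"roll":0,"hand":1},{"translation":[-0.4,0,-0.2],"roll":0,"hand":1},{"translation":[-0.4,0,-0.2],"roll":0,"hand":1},{"translation":[0,0,0],"roll":0,"hand":1}]' 
python3 -m pendant '[{"translation":[-0.4,0,-0.2],"roll":0,"hand":1},{"translation":[-0.4,0,-0.2],"roll":0,"hand":1},{"translation":[-0.4,0,-0.2],"roll":0,"hand":1},{"translation":[-0.3,0,-0.15],"roll":0,"hand":1},{"translation":[0,0,0],"roll":0,"hand":1}]'
cat >> h.py <<'E'
def stick(n="side"):
    p,P=snap(n); r,g,b=[p[...,i].astype(int) for i in range(3)]
    m=(P[...,2]>.02)&(P[...,2]<.5)&(abs(P[...,0]-.545)<.05)&(P[...,1]>-.1)&(P[...,1]<.5)&(r>2*b)&(r*0.75<g)&(r>90)
    X=P[m]; X=X[np.argsort(X[:,1])]; print(n,len(X)); print(X[::max(1,len(X)//10)].round(3)); return p
E
python3 - <<'E'
from h import *
go(.543,.145,.26)
stick("top"); p=stick("side"); save(p[60:210,200:360].repeat(4,0).repeat(4,1),"s8.png")
E
```

```text
clock: 15.08
tcp_pos: [0.5441, 0.1993, 0.2307]
ee_rot: [0.001, 0.725, 0.688, 0.002]
wrist_force: [0.3, 0.4, -0.9]
width: 0.158
finger_force: 25.4
clock: 15.5
tcp_pos: [0.5408, 0.1399, 0.2599]
ee_rot: [0.001, 0.725, 0.689, 0.001]
wrist_force: [-0.1, -0.2, -1.3]
width: 0.159
finger_force: 25.4
tcp [0.5408 0.1399 0.2599] yang -2.97 tilt [ 0.     0.003 -1.   ] units [ 0.13  0.05 -0.  ] roll None w 0.159 ff 25.350894927978516 F [-0.1 -0.2 -1.3] t 15.5
top 15
[[0.558 0.049 0.108]
 [0.552 0.049 0.111]
 [0.549 0.049 0.112]
 [0.547 0.049 0.109]
 [0.56  0.054 0.11 ]
 [0.54  0.067 0.245]
 [0.54  0.07  0.243]
 [0.561 0.074 0.108]
 [0.561 0.077 0.105]
 [0.53  0.084 0.221]
 [0.53  0.086 0.236]
 [0.552 0.296 0.132]
 [0.553 0.3   0.125]
 [0.553 0.302 0.128]
 [0.542 0.326 0.118]]
side 178
[[0.536 0.045 0.247]
 [0.528 0.053 0.246]
 [0.53  0.067 0.241]
 [0.531 0.09  0.219]
 [0.53  0.11  0.212]
 [0.54  0.133 0.21 ]
 [0.544 0.204 0.175]
 [0.552 0.228 0.162]
 [0.54  0.253 0.149]
 [0.538 0.284 0.133]
 [0.548 0.313 0.119]]
```

View pics/s8.png

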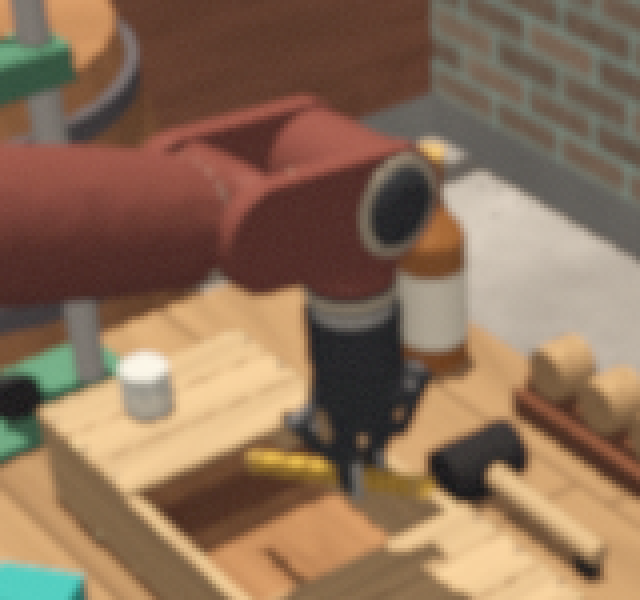

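The stick is fully out, with a slope of ~25.5° and end a at about (y .33, z .11). I'll rest end a lightly on the +y boards and lower, which pivots the stick nearly level.

```bash
python3 -m pendant '[{"translation":[0,0,-0.35],"roll":0,"hand":1},{"translation":[0,0,-0.35],"roll":0,"hand":1},{"translation":[0.4,0,0],"roll":0,"hand":1},{"translation":[0.5,0,0],"roll":0,"hand":1},{"translation":[0.47,0,0],"roll":0,"hand":1},{"translation":[0,0,0],"roll":0,"hand":1},{"translation":[0,0,0.3],"roll":0,"hand":1},{"translation":[0,0,0.3],"roll":0,"hand":1}]' 
python3 -m pendant '[{"translation":[0,0,0.25],"roll":0,"hand":1},{"translation":[0,0,0.25],"roll":0,"hand":1},{"translation":[0,0,0.25],"roll":0,"hand":1},{"translation":[0,0,0.25],"roll":0,"hand":1},{"translation":[0,0,0.25],"roll":0,"hand":1},{"translation":[0,0,0],"roll":0,"hand":1}]' 
python3 -c "
from h import *
go(.543,.195,.193);stick()"
```

```text
clock: 16.27
tcp_pos: [0.5433, 0.1959, 0.2631]
ee_rot: [0.001, 0.724, 0.689, 0.001]
wrist_force: [-0.5, -1.4, 1.1]
width: 0.158
finger_force: 25.6
clock: 16.77
tcp_pos: [0.5415, 0.1952, 0.2091]
ee_rot: [-0.001, 0.725, 0.689, -0.002]
wrist_force: [0.3, -0.2, -0.1]
width: 0.158
finger_force: 24.9
tcp [0.5415 0.1952 0.2091] yang -2.91 tilt [-0.001 -0.004 -1.   ] units [-0.    0.04  0.4 ] roll None w 0.158 ff 24.893300235271454 F [ 0.3 -0.2 -0.1] t 16.7667
side 146
[[0.536 0.094 0.166]
 [0.54  0.099 0.169]
 [0.529 0.107 0.166]
 [0.531 0.125 0.166]
 [0.545 0.145 0.163]
 [0.532 0.165 0.162]
 [0.547 0.187 0.154]
 [0.541 0.332 0.131]
 [0.547 0.349 0.127]
 [0.545 0.365 0.128]
 [0.556 0.383 0.121]]
```

The slope is now about 9°. I'll firm the grip and lift.

```bash
python3 -m pendant '[{"translation":[0,0,0],"roll":0,"hand":1},{"translation":[0,0,0],"roll":0,"hand":1},{"translation":[0,0,0],"roll":0,"hand":1},{"translation":[0,0,-0.2],"roll":0,"hand":1},{"translation":[0,0,-0.4],"roll":0,"hand":1},{"translation":[0,0,-0.4],"roll":0,"hand":1},{"translation":[0,0,-0.5],"roll":0,"hand":1},{"translation":[0,0,-0.5],"roll":0,"hand":1}]' 60
python3 -m pendant '[{"translation":[0,0,-0.5],"roll":0,"hand":1},{"translation":[0,0,-0.4],"roll":0,"hand":1},{"translation":[0,0,-0.2],"roll":0,"hand":1},{"translation":[0,0,0],"roll":0,"hand":1},{"translation":[0,0,0],"roll":0,"hand":1},{"translation":[0,0,0],"roll":0,"hand":1},{"translation":[0,0,0],"roll":0,"hand":1},{"translation":[0,0,0],"roll":0,"hand":1}]'
python3 - <<'E'
from h import *
go(.543,.195,.33); stick(); print(arm.get_state()["joint_vel"].round(3))
p,P=snap("side")
r,g,b=[p[...,i].astype(int) for i in range(3)]
X=P[(P[...,2]>.12)&(P[...,2]<.23)&(abs(P[...,1]+.25)<.06)&(abs(P[...,0]-.51)<.05)&(b>r+8)];print("saddle",len(X),X.max(0).round(3),X.min(0).round(3))
save(p,"s9.png")
E
```

```text
clock: 17.48
tcp_pos: [0.5425, 0.1957, 0.2938]
ee_rot: [0.0, 0.724, 0.689, 0.0]
wrist_force: [-0.2, 0.5, -1.0]
width: 0.146
finger_force: 63.3
clock: 18.15
tcp_pos: [0.5422, 0.1956, 0.3347]
ee_rot: [-0.001, 0.725, 0.689, -0.001]
wrist_force: [0.6, 0.3, -0.7]
width: 0.149
finger_force: 63.3
tcp [0.5422 0.1956 0.3347] yang -2.86 tilt [-0.001 -0.002 -1.   ] units [-0.01  0.02  0.12] roll None w 0.149 ff 63.331063985824585 F [ 0.6  0.3 -0.7] t 18.15
side 207
[[0.533 0.093 0.293]
 [0.532 0.101 0.293]
 [0.532 0.117 0.284]
 [0.532 0.137 0.288]
 [0.534 0.166 0.287]
 [0.539 0.237 0.263]
 [0.541 0.299 0.255]
 [0.545 0.326 0.244]
 [0.544 0.347 0.254]
 [0.543 0.37  0.252]
 [0.545 0.393 0.244]]
[-0.    -0.002 -0.006  0.    -0.002  0.001]
saddle 764 [ 0.539 -0.218  0.221] [ 0.485 -0.297  0.146]
```

View pics/s9.png

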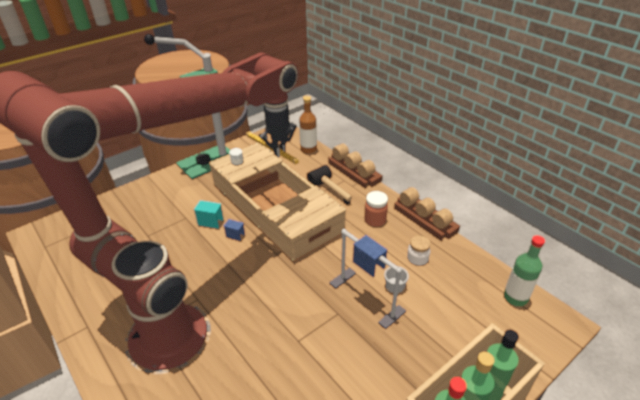

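The stick is held at (272,147), about 9° off level, with its lower end at z≈0.24. The saddle hangs on the bar at (370,256), and the bystanders are where they started. Handing in.

```bash
python3 -c "
from rig import arm
print(arm.close_job())"
```

```text
the job is handed in; nothing more can be done
None
```

The job is handed in, with no verdict returned: the saddle hangs free on the bar, and the stick came out tilted with about 3 N at the wrist and is held still over the crate, about 9° off level, lower end at z ≈ 0.24 m.

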